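# Wedge the rocking persimmon box

## Task

The wooden persimmon box rocks because one of its four feet is short. With the fingertips, without picking anything up, push the blue wedge thin end first under the short foot until the box no longer rocks, leaving the box level and where it stands; then press down firmly with the fingertips on the box's corner above that foot to check, and finish while still holding that press, the corner no longer dipping. Leave everything else on the table alone.

Things in the scene. Friction and masses are not known exactly. Their poses are not given: they have to be found in the camera images.
- crate: Closed slatted wooden box, 260 mm (its x) by 190 mm (its y), about 3 kg, loose; flat top 84 mm above the table. Origin: centre of its footprint at table height; z up. Square feet, 32 by 32 mm, centred at x +-105, y +-75 mm; three are 24 mm tall, on 12 mm round glides; the one at x -105, y +75 is short. The body begins 24 mm above the table. Three persimmons fixed on its top towards +x, -y are 58 mm high.
- crate_corner (a point): Point on the box's flat top, 84 mm above the table, straight above the short foot's centre: the place to press (within 40 mm). Axes as the box. Unwedged, a press over about 3 N here tips the box until the short foot meets the table, so the corner dips by the gap; it rocks back on release. About 10 N is a fair test; less than 4 N is none.
- foot_point (a point): Point at table height straight below the short foot's centre, moving with the box; axes as the box. The foot is rigid, reaches 16 mm to each side of it and hangs 6 to 11 mm above the table (how much is not known beforehand). The wedge goes in along the box's -y direction, from its +y side.
- wedge: Loose blue plastic wedge, 110 mm long (its x), 44 mm wide (its y), 60 g; 3 mm high at the thin end (+x), rising evenly to 22 mm at the thick end (-x). Origin: centre of its flat underside; z up. It starts flat on the table at the box's +y side, its thin end pointing roughly at the short foot, 20 to 80 mm from it.
- wedge_tip (a point): Middle of the wedge's thin end, at table height; axes as the wedge.
- wedge_back (a point): Middle of the wedge's upright thick end face (44 by 22 mm, for pushing), 11 mm above the table; axes as the wedge. The wedge slides with under 1 N; once it meets the foot the resistance rises quickly, and about 5 N of push is snug. Well over 12 N shifts the box, which may move 20 mm at most.
- persimmon_a: Loose orange persimmon, 73 mm across, 58 mm high; origin under its centre. Leave alone.
- persimmon_b: Loose orange persimmon like persimmon_a. Leave alone.
- persimmon_c: Loose orange persimmon like persimmon_a. Leave alone.
- peeler: Loose peeler with a green handle, 150 mm long, 50 mm wide, 12 mm high; origin near its middle at table height. Leave alone.
- mug: Loose blue mug, 76 mm across, 85 mm high; origin under its centre. Leave alone.
- jar: Loose jar with a yellow cap, 64 mm across, 85 mm high; origin under its centre. Leave alone.
There are look-alikes about, which are no part of the job. Of the things that look like the wedge, take the one that is nearest to the robot's base at the start.

How it is judged (in metres and radians):
On the way:
1. the wedge's thin end is under the short foot and the fingers are off the box (y of wedge_tip in the frame of foot_point below 0.008 m and y of wedge_back in the frame of foot_point above 0.02 m and x of wedge_tip in the frame of foot_point between -0.024 and 0.024 m and x of wedge_back in the frame of foot_point between -0.045 and 0.045 m and contact force between the fingers and crate below 0.5 N), for 0.1 s.
At the end, for the whole second after the job is handed in: Fingers press the box top with over 4 N within 40 mm of the point above the short foot and hold; box level within 0.85 degree and within 20 mm of its start; wedge flat, thin end in to about the middle of the short foot or beyond, at most 24 mm off its centre line, carrying load (y of wedge_tip in the frame of foot_point below 0.008 m and y of wedge_back in the frame of foot_point above 0.02 m and x of wedge_tip in the frame of foot_point between -0.024 and 0.024 m and x of wedge_back in the frame of foot_point between -0.045 and 0.045 m and contact force between the fingers and crate above 4 N and horizontal distance between the grasp point and crate_corner below 0.045 m and contact force between wedge and crate above 0.5 N and angle between crate's own z axis and vertical below 0.015 rad and distance of crate from where it was at the start of the episode below 0.02 m and height (world z) of wedge below 0.006 m and linear speed of crate below 0.02 m/s); the arm keeps its last pose, push and grip.
It fails at once if the wedge is picked up or tipped over (height (world z) of wedge above 0.015 m or angle between wedge's own z axis and vertical above 0.35 rad).
It fails at once if the box is lifted or tipped up (height (world z) of crate above 0.015 m or angle between crate's own z axis and vertical above 0.15 rad).
It fails at once if the box is shoved away (distance of crate from where it was at the start of the episode above 0.035 m).
It fails at once if something else on the table is disturbed (distance of any of persimmon_a, persimmon_b, persimmon_c, peeler, mug, jar from where it was at the start of the episode above 0.03 m).
It also fails if it takes over 48 s, if anything falls off the work surface, if the arm or the gripper's body presses on something with over 40 N, if the wrist force passes 120 N, or if a joint passes its speed limit or range.

## Robot

A 7-joint arm with a two-finger parallel gripper is mounted at the origin on the work surface. World frame = base frame: x ahead of the robot, y to its left, z up, the work surface at z = 0. Lengths are in m, angles in degrees, forces in N, time in s.
With the tool pointing down it reaches from about 0.425 to 0.875 m from the base axis. Payload 8.4 kg.
Tool frame: the origin (TCP) lies at the very end of the fingers, on their centre line; the grasp point (between the pads) lies 19 mm behind it; z points along the fingers, y is the line along which they close (so a half turn about z gives the same grasp; the last joint's range is limited). The gripper opens to 85 mm and grips with 20 to 120 N. Pads are 22 mm wide; open, the fingers measure 114 mm over their backs; the gripper's body (76 mm by 85 mm) begins 54 mm behind the grasp point. The pads swing forward as they close: fully open they stand 13 mm farther back than shut.
Start: joints at [59.92, 19.091, 2.286, 83.961, -0.768, 76.965, -3.352], TCP at [0.268, -0.592, 0.231] pointing down, gripper open.
Joint ranges: [-147.57, 147.57], [-21.85, 119.76], [-74.77, 79.35], [14.55, 137.4], [-85.83, 265.84], [4.83, 119.75], [-152.11, 152.11]. Speed limits (degrees/s): [127.2, 127.2, 159.86, 159.86, 180, 180, 180].

## Interface

Orientations are given as a 3x3 rotation matrix whose columns are the frame's x, y, z axes.
In Python, from plant import arm gives the robot as it stands. The module is installed in compiled form; this text tells all that it offers.
- The arm moves only by the tool drive_tool, never from a script. Its argument "steps" is a list of rows, each a list of 3 entries, a list of its own where there are three numbers: the shift along the tool's x, y, z each as a share of 1 m, from -1 to 1, then the turn, a rotation vector about the tool's x, y, z each as a share of 2 rad, from -1 to 1, then the opening, from 0 (shut) to 1 (fully open). A call has 1 to 10 rows; each row shifts and turns the commanded pose from where the row before left it, along the tool's axes as they then stand; what a row does not reach is not made up. A row lasts 1/8 s, in which the tool goes at most 62.5 mm and 10.7 degrees, less where a joint would pass 70% of its speed; a pose out of reach is approached as far as the arm can. A call with a number of a shift or a turn outside -1 to 1 is refused whole. A call with a gripper value outside its range is refused whole. The fingers move at their own pace and stop on an object; "force" is the grip in N (left out, the last holds). Time passes only in rows, so rows that do not move let the fingers close. It gives the time, the measured TCP pose, the force, the opening and the grip force at its end, in the units of the state.
- arm.state(): the state, without advancing time (a new reading comes with each control period).
- arm.snapshot(name): name is "side" or "top" or "wrist"; returns a dict with "color" (420x560x3 uint8, red, green, blue), "depth" (420x560 float32, m along the optical axis (not along the pixel's ray), 0 where there is no reading), "K" (3x3 intrinsics, pixels), "extrinsics" (4x4, takes a point from world to camera coordinates). Camera axes: x right, y down, z forward; pixel columns grow to the right and rows downward; lengths in m; the calibration is good to about 2 mm. A picture is of the moment at which its call begins.
- arm.sign_off(): hands the job in; it is judged then, once.
Trained networks look in the newest picture that a camera, given by its name, has taken for a name from the list of things; names that differ only in an ending like _2 or _b are one class to them, and where a whole thing is asked for, a point or a joint stands for the part that bears it (a point fixed in the world has none). Each returns a list of dicts, best first, with "confidence" (0 to 1); they miss things now and then, are a little off and sometimes report something else, mostly with a low value. They report only what shows in the picture. A call takes as long as a camera call. They do not tell look-alikes from the thing itself.
- arm.find_in(camera, target): "rect" ([left, top, right, bottom] in pixels, round what is visible of it).
- arm.regions_of(camera, target): "region" (420x560 bool, what is visible of it) and "rect" ([left, top, right, bottom] in pixels, round what is visible of it).
- arm.spot_point(camera, target): "centre" ([column, row] in pixels: a listed point, or the origin of a listed thing).
The state is a dict: "t": time; "joint_positions": joint angles; "joint_velocities": joint speeds; "tau": joint torques, N m; "tool_pos": TCP position; "eef_rot": TCP orientation; "ft_force": force on the tool from outside, world axes, zero at the start; "torque": the same for the moment, N m; "grip_width": opening from 0.0 (shut) to 1.0 (fully open); "grasp_force": force on a finger pad.
Only numpy, scipy, OpenCV 4.12 (cv2) and the standard library are available. Lean on these libraries where they do the work, as an engineer would, in place of code of your own. Each camera call takes 0.05 s, during which the arm holds its last target. There are 200 camera calls.

## Working session

There is one attempt and no reset: what is moved stays moved. The work goes in short steps, Python scripts to look and compute and a tool call to move; the robot and the scene stay as the last step left them, time stands still between calls to the robot, and variables do not carry over. Pictures are saved under pics/ and viewed, at most 10 in all, crops included, and the job is handed in when it is done.

Besides the shell and the picture viewer there is one more tool, called after ">>>" as a command line: name --argument value ..., lists and objects as JSON in quotes. drive_tool: Moves the arm, as the interface text tells. Shift numbers are shares of 1 m and turn numbers shares of 2 rad, none past 1 either way. Its arguments: {"type":"object","properties":{"steps":{"type":"array","items":{"type":"array"}},"force":{"type":"number"}},"required":["steps"]}

```bash
mkdir -p pics; cat > h.py <<'E'
import numpy as np, cv2
from plant import arm
def snap(n,save=None):
    s=arm.snapshot(n)
    if save: cv2.imwrite('pics/'+save,s['color'][:,:,::-1])
    return s
def world(s,u,v,z=None):
    K=s['K'];E=s['extrinsics'];R=E[:3,:3];t=E[:3,3]
    r=np.linalg.inv(K)@[u,v,1.]
    if z is None: return R.T@(r*s['depth'][int(round(v)),int(round(u))]-t)
    c=-R.T@t; d=R.T@r
    return c+d*(z-c[2])/d[2]
E
python3 - <<'E'
from h import *
np.set_printoptions(precision=3,suppress=True)
a=snap('top','top.png');b=snap('side','side.png')
st=arm.state();print(st['t'],st['tool_pos'],st['eef_rot'],st['ft_force'])
Z=dict(crate=0,crate_corner=.084,foot_point=0,wedge=0,wedge_tip=0,wedge_back=.011,peeler=0,mug=0,jar=0,persimmon_a=0)
for n,s in(('top',a),('side',b)):
  for k,z in Z.items():
    for d in arm.spot_point(n,k)[:6]:
      if d['confidence']>.2: u,v=d['centre'];print(n,k,round(d['confidence'],2),np.round([u,v]),world(s,u,v,z))
E
```

```text
0.1 [ 0.268 -0.592  0.231] [[ 0.911  0.413 -0.001]
 [ 0.413 -0.911  0.001]
 [-0.    -0.001 -1.   ]] [-0.476 -0.125 -0.49 ]
top crate 0.65 [287. 201.] [ 0.577 -0.028  0.   ]
top crate_corner 0.62 [254. 236.] [0.481 0.064 0.084]
top foot_point 0.26 [287. 200.] [ 0.581 -0.029  0.   ]
top wedge 0.94 [357. 163.] [ 0.682 -0.232  0.   ]
top wedge 0.84 [118. 265.] [0.407 0.451 0.   ]
top wedge 0.79 [211. 232.] [0.492 0.19  0.   ]
top wedge_tip 0.81 [366. 179.] [ 0.635 -0.257  0.   ]
top wedge_tip 0.73 [232. 238.] [0.475 0.128 0.   ]
top wedge_tip 0.63 [132. 252.] [0.442 0.413 0.   ]
top wedge_back 0.93 [106. 277.] [0.375 0.48  0.011]
top wedge_back 0.9 [348. 147.] [ 0.728 -0.207  0.011]
top wedge_back 0.86 [192. 228.] [0.506 0.241 0.011]
top peeler 0.77 [138. 174.] [0.663 0.395 0.   ]
top peeler 0.66 [182. 160.] [0.703 0.269 0.   ]
top mug 0.64 [424. 213.] [ 0.535 -0.419  0.   ]
top jar 0.91 [110. 220.] [0.533 0.475 0.   ]
top persimmon_a 0.97 [419. 178.] [ 0.636 -0.408  0.   ]
top persimmon_a 0.91 [419. 262.] [ 0.398 -0.398  0.   ]
top persimmon_a 0.61 [179. 159.] [0.705 0.279 0.   ]
side c
[... 281 characters left out ...]
685 -0.231  0.   ]
side wedge_tip 0.88 [295. 272.] [0.485 0.137 0.   ]
side wedge_tip 0.68 [312. 170.] [ 0.633 -0.249  0.   ]
side wedge_tip 0.55 [251. 364.] [0.446 0.41  0.   ]
side wedge_back 0.83 [265. 408.] [0.365 0.485 0.011]
side wedge_back 0.79 [267. 293.] [0.507 0.237 0.011]
side wedge_back 0.71 [277. 168.] [ 0.728 -0.198  0.011]
side peeler 0.85 [176. 318.] [0.665 0.393 0.   ]
side mug 0.91 [362. 150.] [ 0.535 -0.424  0.   ]
side mug 0.25 [290. 220.] [ 0.585 -0.02   0.   ]
side jar 0.69 [204. 370.] [0.526 0.47  0.   ]
side persimmon_a 0.83 [194. 277.] [0.699 0.274 0.   ]
side persimmon_a 0.58 [401. 165.] [ 0.396 -0.407  0.   ]
side persimmon_a 0.55 [335. 145.] [ 0.626 -0.406  0.   ]
```

View pics/top.png

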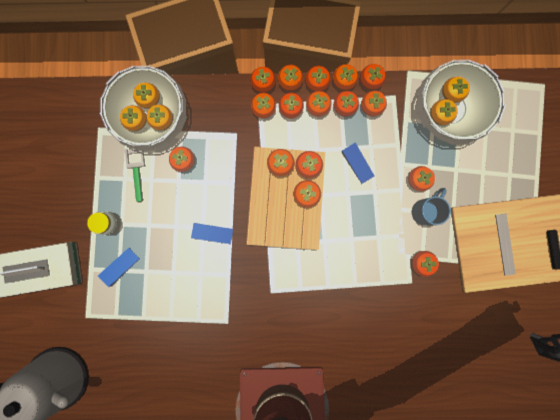

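View pics/side.png

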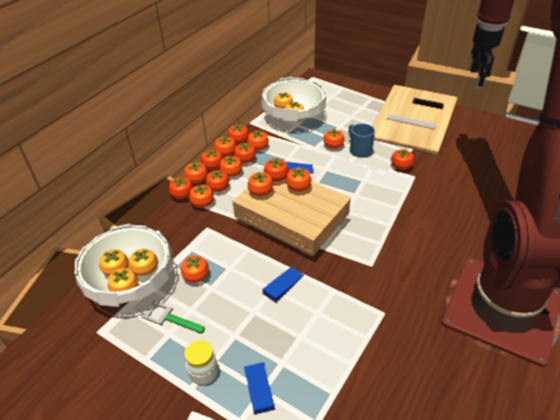

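The top view shows three blue wedges: (211,232), (118,265) and (357,163). The nearest to the base is (211,232), at 0.53 m. It sits at the box's +y side and points at the short foot's corner, near (250,245). Next I fit the box and wedge outlines and check a crop.

```bash
cat >> h.py <<'E'
def cloud(s):
    h,w=s['depth'].shape;v,u=np.mgrid[:h,:w]
    r=np.stack([u,v,np.ones_like(u)],-1)@np.linalg.inv(s['K']).T*s['depth'][...,None]
    E=s['extrinsics'];return (r-E[:3,3])@E[:3,:3]
def rect(p): return cv2.minAreaRect((p*1000).astype(np.float32))
def fit(s):
    P=cloud(s);c=s['color'].astype(int);ok=s['depth']>0
    m=ok&(P[...,2]>.076)&(P[...,2]<.092)&(P[...,0]>.4)&(P[...,0]<.78)&(abs(P[...,1]+.03)<.16)
    b=ok&(c[...,2]>c[...,0]+50)&(c[...,2]>c[...,1]+40)&(P[...,0]>.4)&(P[...,0]<.6)&(P[...,1]>.0)&(P[...,1]<.32)&(P[...,2]<.04)
    return rect(P[m][:,:2]),rect(P[b][:,:2]),P[m][:,2].mean(),b.sum()
E
python3 - <<'E'
from h import *
for n in('top','side'):
    s=snap(n); cr,wr,z,k=fit(s);print(n,cr,wr,z,k)
    print(np.round(cv2.boxPoints(cr)).tolist(),np.round(cv2.boxPoints(wr)).tolist())
    if n=='top': t=s['color'][180:280,150:310]
    else: q=s['color'][180:310,230:370]
cv2.imwrite('pics/crop.png',np.hstack([cv2.resize(t,(440,400)),cv2.resize(q,(360,400))])[:,:,::-1])
E
```

```text
top ((579.92041015625, -23.489349365234375), (189.9804229736328, 260.3023376464844), 84.51655578613281) ((490.70367431640625, 184.7003631591797), (108.46577453613281, 41.92793273925781), 79.88192749023438) 0.08420437927064976 595
[[441.0, -106.0], [700.0, -130.0], [719.0, 59.0], [459.0, 84.0]] [[461.0, 135.0], [502.0, 128.0], [521.0, 234.0], [480.0, 242.0]]
side ((580.3252563476562, -19.183990478515625), (194.5478057861328, 263.4339599609375), 84.8737564086914) ((490.343994140625, 187.5015869140625), (115.11531829833984, 46.03594970703125), 79.66583251953125) 0.08372464366653445 630
[[440.0, -104.0], [703.0, -128.0], [720.0, 66.0], [458.0, 89.0]] [[457.0, 135.0], [503.0, 127.0], [523.0, 240.0], [478.0, 248.0]]
```

View pics/crop.png

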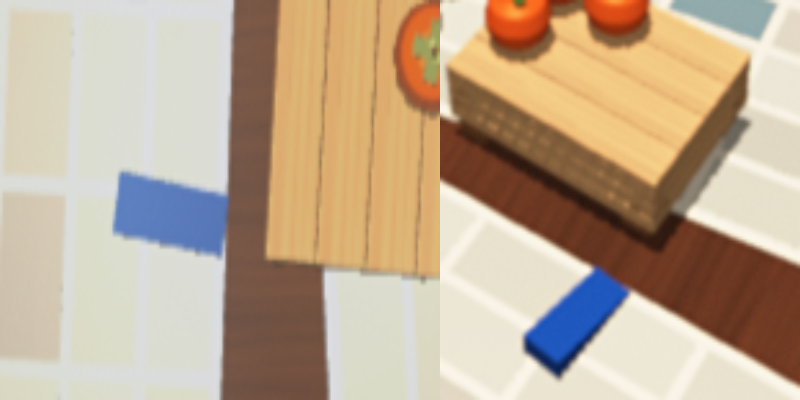

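The crop confirms the choice. The wedge's thin end faces the box corner above the short foot. The box centre is (0.580,-0.022) with yaw -5.3°, the foot is at (0.482,0.062), and the wedge runs from its back at (0.500,0.240) to its tip at (0.481,0.132).

>>> drive_tool --steps '[[[0.0474,-0.0243,0],[0,0,0],0],[[0.0474,-0.0243,0],[0,0,0],0],[[0.0474,-0.0243,0],[0,0,0],0],[[0.0474,-0.0243,0],[0,0,0],0],[[0.0474,-0.0243,0],[0,0,0],0],[[0.0474,-0.0243,0],[0,0,0],0],[[0.0474,-0.0243,0],[0,0,0],0]]' --force 40

```text
t: 2.08
tool_pos: [0.5013, -0.2986, 0.2316]
eef_rot: [[0.911, 0.413, 0.0], [0.413, -0.911, -0.0], [0.0, 0.0, -1.0]]
ft_force: [0.8, -0.5, 0.1]
grip_width: -0.002
grasp_force: 0.0
```

>>> drive_tool --steps '[[[0.024,-0.0517,0],[0,0,0],0],[[0.024,-0.0517,0],[0,0,0],0],[[0.024,-0.0517,0],[0,0,0],0],[[0.024,-0.0517,0],[0,0,0],0],[[0.024,-0.0517,0],[0,0,0],0],[[0.024,-0.0517,0],[0,0,0],0],[[0.024,-0.0517,0],[0,0,0],0],[[0.024,-0.0517,0],[0,0,0],0],[[0.024,-0.0517,0],[0,0,0],0],[[0.024,-0.0517,0],[0,0,0],0]]'

```text
t: 3.32
tool_pos: [0.5055, 0.2716, 0.2317]
eef_rot: [[0.911, 0.412, 0.001], [0.412, -0.911, 0.0], [0.001, 0.0, -1.0]]
ft_force: [0.9, 0.6, -0.3]
grip_width: 0.001
grasp_force: 0.0
```

>>> drive_tool --steps '[[[0,0,0],[0,0,-0.0877],0],[[0,0,0],[0,0,-0.0877],0],[[0,0,0],[0,0,-0.0877],0],[[0,0,0],[0,0,-0.0877],0],[[0,0,0],[0,0,-0.0877],0],[[0,0,0],[0,0,-0.0877],0],[[0,0,0],[0,0,0],0]]'

```text
t: 4.2
tool_pos: [0.5055, 0.2698, 0.2314]
eef_rot: [[0.094, 0.996, 0.0], [0.996, -0.094, 0.0], [0.0, 0.0, -1.0]]
ft_force: [0.1, 0.4, 0.0]
grip_width: -0.0
grasp_force: 0.0
```

>>> drive_tool --steps '[[[0,-0.002,0.05],[0,0,0],0],[[0,-0.002,0.05],[0,0,0],0],[[0,-0.002,0.05],[0,0,0],0],[[0,0,0.04],[0,0,0],0],[[0,0,0.02],[0,0,0],0],[[0,0,0.012],[0,0,0],0],[[0,0,0],[0,0,0],0]]'

```text
t: 5.08
tool_pos: [0.4997, 0.2707, 0.0096]
eef_rot: [[0.093, 0.996, 0.0], [0.996, -0.093, 0.0], [0.0, 0.0, -1.0]]
ft_force: [0.8, 0.4, 0.2]
grip_width: -0.002
grasp_force: 0.0
```

>>> drive_tool --steps '[[[-0.01,0,0],[0,0,0],0],[[-0.006,0,0],[0,0,0],0],[[-0.006,0,0],[0,0,0],0],[[-0.006,0,0],[0,0,0],0],[[-0.006,0,0],[0,0,0],0],[[-0.006,0,0],[0,0,0],0],[[-0.006,0,0],[0,0,0],0],[[0,0,0],[0,0,0],0]]'

```text
t: 6.08
tool_pos: [0.4951, 0.2239, 0.0092]
eef_rot: [[0.093, 0.996, -0.0], [0.996, -0.093, -0.001], [-0.001, -0.0, -1.0]]
ft_force: [-0.7, 0.1, 0.1]
grip_width: -0.002
grasp_force: 0.0
```

```bash
cat >> h.py <<'E'
F=np.array([.4823,.0624]);X=np.array([.9957,-.0924]);Y=np.array([.0924,.9957])
def ff(p): d=np.array(p[:2])-F; return np.round([d@X*1000,d@Y*1000],1)
E
python3 - <<'E'
from h import *
for n in('top','side'):
    s=snap(n,n+'2.png');cr,wr,z,k=fit(s)
    print(n,'crate',np.round(cr[0],1),round(cr[2],2),'wedge',ff(np.array(wr[0])/1000),wr[1],round(wr[2],1),k,[ff(p/1000) for p in cv2.boxPoints(wr)])
    for t,z in(('wedge_tip',0),('wedge_back',.011)): print(t,[(round(d['confidence'],2),ff(world(s,*d['centre'],z))) for d in arm.spot_point(n,t)])
st=arm.state();print(ff(st['tool_pos']),st['ft_force'])
q=s['color'][150:330,200:440];cv2.imwrite('pics/c2.png',cv2.resize(q,(720,540))[:,:,::-1])
E
```

```text
top crate [580.1 -23.4] 84.55 wedge [-0.1 79.4] (82.03857421875, 42.69429397583008) 84.9 348 [array([-21.3,  38.3]), array([21.4, 38.4]), array([ 21.1, 120.5]), array([-21.6, 120.3])]
wedge_tip [(0.96, array([ 5.1, 43.6])), (0.85, array([-74.3, 337. ])), (0.72, array([ 183.1, -298.1]))]
wedge_back [(0.9, array([  1.4, 145.3])), (0.81, array([ 260.8, -242. ])), (0.64, array([-144.3,  413.5]))]
side crate [581.3 -20.3] 84.76 wedge [-3.3 95.7] (48.839969635009766, 117.54517364501953) 0.4 235 [array([-33.4, 151.7]), array([-21.7,  34.8]), array([26.9, 39.6]), array([ 15.2, 156.6])]
wedge_tip [(0.84, array([-3. , 43.6])), (0.83, array([-78.4, 349.8]))]
wedge_back [(0.71, array([-157.5,  414.2])), (0.59, array([  5.6, 155.2]))]
[ -2.2 163. ] [ 0.40139638  0.69537034 -0.61691469]
```

View pics/c2.png

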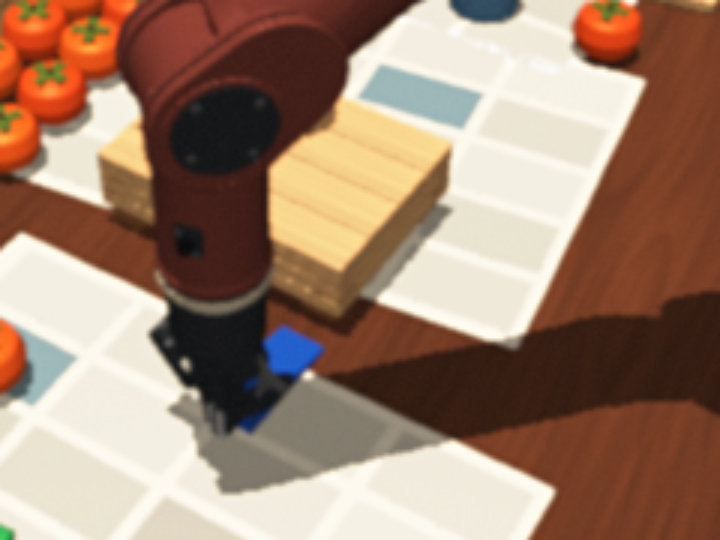

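The wedge is now aligned with the box (angle about 0, x offset about 0), its tip is at y of about 40 mm, and the box hasn't moved. I'll keep pushing and watch the force.

>>> drive_tool --steps '[[[-0.006,0,0],[0,0,0],0],[[-0.006,0,0],[0,0,0],0],[[-0.006,0,0],[0,0,0],0],[[-0.006,0,0],[0,0,0],0],[[-0.006,0,0],[0,0,0],0],[[-0.004,0,0],[0,0,0],0],[[0,0,0],[0,0,0],0]]'

```text
t: 7.25
tool_pos: [0.492, 0.1903, 0.0093]
eef_rot: [[0.093, 0.996, -0.0], [0.996, -0.093, -0.0], [-0.0, -0.0, -1.0]]
ft_force: [-0.5, -0.5, -1.0]
grip_width: 0.0
grasp_force: 0.0
```

>>> drive_tool --steps '[[[-0.002,0,0],[0,0,0],0],[[-0.002,0,0],[0,0,0],0]]'

```text
t: 7.5
tool_pos: [0.4916, 0.187, 0.0093]
eef_rot: [[0.092, 0.996, -0.0], [0.996, -0.092, 0.0], [0.0, -0.0, -1.0]]
ft_force: [0.0, -0.4, -0.3]
grip_width: -0.002
grasp_force: 0.2
```

>>> drive_tool --steps '[[[-0.002,0,0],[0,0,0],0],[[-0.001,0,0],[0,0,0],0]]'

```text
t: 7.75
tool_pos: [0.4914, 0.1838, 0.0093]
eef_rot: [[0.093, 0.996, -0.0], [0.996, -0.093, 0.0], [0.0, -0.0, -1.0]]
ft_force: [0.6, 0.5, 0.2]
grip_width: 0.001
grasp_force: 0.2
```

>>> drive_tool --steps '[[[-0.002,0,0],[0,0,0],0],[[-0.002,0,0],[0,0,0],0]]'

```text
t: 8.0
tool_pos: [0.491, 0.1798, 0.0093]
eef_rot: [[0.092, 0.996, -0.0], [0.996, -0.092, 0.0], [-0.0, -0.0, -1.0]]
ft_force: [-0.1, -0.1, -0.2]
grip_width: 0.004
grasp_force: 0.2
```

>>> drive_tool --steps '[[[-0.002,0,0],[0,0,0],0],[[-0.001,0,0],[0,0,0],0]]'

```text
t: 8.25
tool_pos: [0.4907, 0.1767, 0.0093]
eef_rot: [[0.093, 0.996, -0.0], [0.996, -0.093, -0.0], [-0.0, -0.0, -1.0]]
ft_force: [-0.7, 0.1, -0.2]
grip_width: -0.003
grasp_force: 0.2
```

>>> drive_tool --steps '[[[-0.002,0,0],[0,0,0],0],[[-0.001,0,0],[0,0,0],0]]'

```text
t: 8.5
tool_pos: [0.4905, 0.1738, 0.0093]
eef_rot: [[0.093, 0.996, 0.0], [0.996, -0.093, 0.0], [0.0, 0.0, -1.0]]
ft_force: [0.1, 0.3, -0.5]
grip_width: 0.005
grasp_force: 0.2
```

>>> drive_tool --steps '[[[-0.002,0,0],[0,0,0],0],[[-0.001,0,0],[0,0,0],0]]'

```text
t: 8.75
tool_pos: [0.4902, 0.1708, 0.0093]
eef_rot: [[0.093, 0.996, -0.0], [0.996, -0.093, 0.0], [0.0, -0.0, -1.0]]
ft_force: [-0.0, 1.2, -0.2]
grip_width: 0.002
grasp_force: 0.2
```

>>> drive_tool --steps '[[[-0.002,0,0],[0,0,0],0],[[-0.001,0,0],[0,0,0],0]]'

```text
t: 9.0
tool_pos: [0.4899, 0.1678, 0.0093]
eef_rot: [[0.093, 0.996, -0.0], [0.996, -0.093, 0.0], [0.0, -0.0, -1.0]]
ft_force: [0.4, 0.3, 1.3]
grip_width: -0.004
grasp_force: 0.2
```

```bash
python3 - <<'E'
from h import *
for n in('top','side'):
    s=snap(n);cr,wr,z,k=fit(s)
    print(n,'crate',np.round(cr[0],1),round(cr[2],2),'wedge',wr[1],k,[ff(p/1000) for p in cv2.boxPoints(wr)])
st=arm.state();print(ff(st['tool_pos']),st['ft_force'])
q=s['color'][150:330,200:440];cv2.imwrite('pics/c3.png',cv2.resize(q,(720,540))[:,:,::-1])
E
```

```text
top crate [580.  -23.5] 84.56 wedge (39.30944061279297, 40.47658157348633) 128 [array([-18.5,  25.5]), array([22. , 25.1]), array([22.4, 64.4]), array([-18.1,  64.8])]
side crate [580.7 -20.3] 84.74 wedge (110.09559631347656, 27.110172271728516) 70 [array([-22.9, -12.7]), array([  4.2, -13. ]), array([ 5.8, 97. ]), array([-21.3,  97.4])]
[ -2.2 105.7] [0.91819436 0.26755843 0.38140801]
```

View pics/c3.png

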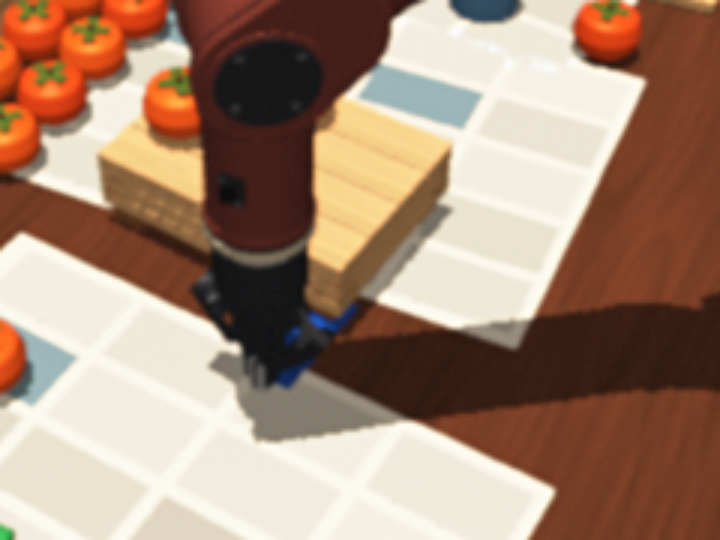

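The wedge is partly under the box, with its tip at y of about -15 mm, and there's no resistance yet.

>>> drive_tool --steps '[[[-0.001,0,0],[0,0,0],0],[[-0.001,0,0],[0,0,0],0]]'

```text
t: 9.35
tool_pos: [0.4897, 0.166, 0.0093]
eef_rot: [[0.092, 0.996, 0.0], [0.996, -0.092, 0.0], [0.0, 0.0, -1.0]]
ft_force: [0.5, 0.8, 0.0]
grip_width: 0.001
grasp_force: 0.2
```

>>> drive_tool --steps '[[[-0.001,0,0],[0,0,0],0],[[-0.001,0,0],[0,0,0],0]]'

```text
t: 9.6
tool_pos: [0.4895, 0.1639, 0.0093]
eef_rot: [[0.092, 0.996, -0.0], [0.996, -0.092, 0.0], [0.0, -0.0, -1.0]]
ft_force: [0.8, 1.3, 0.1]
grip_width: -0.003
grasp_force: 0.2
```

>>> drive_tool --steps '[[[-0.001,0,0],[0,0,0],0],[[-0.001,0,0],[0,0,0],0]]'

```text
t: 9.85
tool_pos: [0.4894, 0.1619, 0.0093]
eef_rot: [[0.093, 0.996, 0.0], [0.996, -0.093, -0.0], [-0.0, 0.0, -1.0]]
ft_force: [0.3, 0.8, -0.1]
grip_width: 0.003
grasp_force: 0.2
```

>>> drive_tool --steps '[[[-0.001,0,0],[0,0,0],0],[[-0.001,0,0],[0,0,0],0]]'

```text
t: 10.1
tool_pos: [0.4892, 0.1599, 0.0093]
eef_rot: [[0.093, 0.996, -0.0], [0.996, -0.093, 0.0], [0.0, -0.0, -1.0]]
ft_force: [0.2, 0.8, -0.4]
grip_width: -0.002
grasp_force: 0.2
```

>>> drive_tool --steps '[[[-0.001,0,0],[0,0,0],0],[[-0.001,0,0],[0,0,0],0]]'

```text
t: 10.35
tool_pos: [0.489, 0.158, 0.0093]
eef_rot: [[0.092, 0.996, -0.0], [0.996, -0.092, 0.0], [0.0, -0.0, -1.0]]
ft_force: [-0.6, 0.5, 0.4]
grip_width: 0.005
grasp_force: 0.2
```

>>> drive_tool --steps '[[[-0.001,0,0],[0,0,0],0],[[-0.001,0,0],[0,0,0],0]]'

```text
t: 10.6
tool_pos: [0.4888, 0.156, 0.0093]
eef_rot: [[0.092, 0.996, -0.0], [0.996, -0.092, 0.0], [0.0, -0.0, -1.0]]
ft_force: [-0.1, -0.0, 0.1]
grip_width: 0.002
grasp_force: 0.2
```

>>> drive_tool --steps '[[[-0.001,0,0],[0,0,0],0],[[-0.001,0,0],[0,0,0],0]]'

```text
t: 10.85
tool_pos: [0.4886, 0.1543, 0.0094]
eef_rot: [[0.092, 0.996, 0.0], [0.996, -0.092, 0.0], [0.0, 0.0, -1.0]]
ft_force: [0.4, 2.3, -1.6]
grip_width: 0.002
grasp_force: 1.2
```

>>> drive_tool --steps '[[[-0.001,0,0],[0,0,0],0],[[0,0,0],[0,0,0],0]]'

```text
t: 11.1
tool_pos: [0.4886, 0.1538, 0.0094]
eef_rot: [[0.092, 0.996, 0.0], [0.996, -0.092, 0.001], [0.001, 0.0, -1.0]]
ft_force: [0.8, 5.4, -1.3]
grip_width: 0.002
grasp_force: 2.3
```

>>> drive_tool --steps '[[[-0.001,0,0],[0,0,0],0],[[0,0,0],[0,0,0],0]]'

```text
t: 11.35
tool_pos: [0.4885, 0.1533, 0.0095]
eef_rot: [[0.092, 0.996, 0.0], [0.996, -0.092, 0.002], [0.002, 0.0, -1.0]]
ft_force: [0.9, 7.1, -1.9]
grip_width: 0.002
grasp_force: 3.2
```

It's snug at about 7 N. I'll back off, rise, and look.

>>> drive_tool --steps '[[[0.01,0,0],[0,0,0],0],[[0.025,0,0],[0,0,0],0],[[0.01,0,-0.05],[0,0,0],0],[[0,0,-0.05],[0,0,0],0],[[0,0,-0.05],[0,0,0],0],[[0.04,0,-0.03],[0,0,0],0],[[0.05,0,0],[0,0,0],0],[[0,0,0],[0,0,0],0]]'

```text
t: 12.35
tool_pos: [0.4998, 0.2906, 0.1898]
eef_rot: [[0.088, 0.996, -0.0], [0.996, -0.088, 0.002], [0.002, -0.0, -1.0]]
ft_force: [0.1, 0.1, -0.1]
grip_width: -0.002
grasp_force: 0.0
```

```bash
python3 - <<'E'
from h import *
for n in('top','side'):
    s=snap(n,n+'4.png');cr,wr,z,k=fit(s)
    print(n,'crate',np.round(cr[0],1),cr[1],round(cr[2],2),'wedge',wr[1],k,[ff(p/1000) for p in cv2.boxPoints(wr)])
    for t,z in(('wedge_back',.011),('crate_corner',.084)): print(t,[(round(d['confidence'],2),ff(world(s,*d['centre'],z))) for d in arm.spot_point(n,t)])
st=arm.state();print(ff(st['tool_pos']),st['tool_pos'],st['ft_force'])
q=s['color'][150:330,200:440];cv2.imwrite('pics/c4.png',cv2.resize(q,(720,540))[:,:,::-1])
E
```

```text
top crate [580.  -23.7] (190.29981994628906, 260.5002136230469) 84.49 wedge (52.98000717163086, 41.89250564575195) 291 [array([-18.2,  22.4]), array([23.6, 25.1]), array([20.2, 78. ]), array([-21.6,  75.3])]
wedge_back [(0.92, array([ 268.7, -239.2])), (0.81, array([-0.1, 77. ])), (0.61, array([6.5, 7.9]))]
crate_corner [(0.87, array([ 1.3, -1.1])), (0.63, array([ -33. , -432.8]))]
side crate [555.9 -16.4] (196.9769287109375, 213.05116271972656) 84.68 wedge (105.73023986816406, 54.13938903808594) 387 [array([-21.3, -22.3]), array([ 32.8, -20.7]), array([29.6, 85. ]), array([-24.5,  83.4])]
wedge_back [(0.85, array([ 2.5, 79.7])), (0.65, array([ 269.6, -247.8])), (0.59, array([-156.7,  403.8]))]
crate_corner [(0.97, array([7.1, 1.2]))]
[ -1.7 223.4] [0.5012528  0.28504577 0.18910325] [ 0.05516432 -0.40841476 -0.08034116]
```

View pics/c4.png

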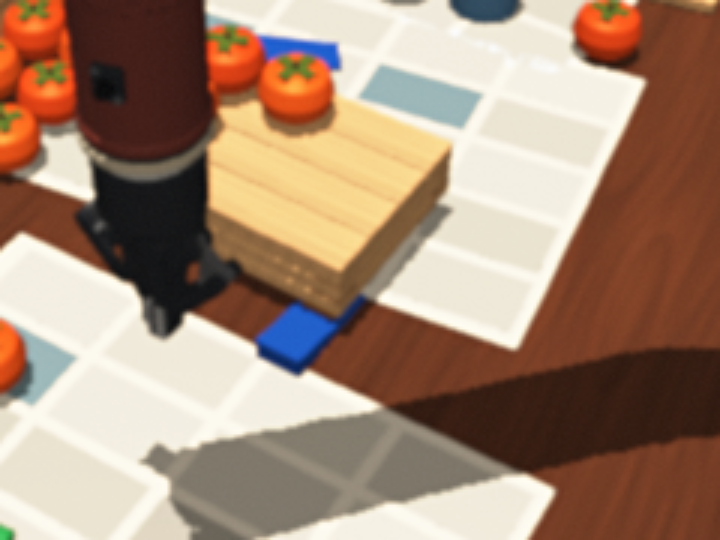

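The wedge is well in (back at y of about 79 mm, tip about -31 mm, centred) and the box hasn't shifted. Next is the press.

>>> drive_tool --steps '[[[-0.055,0,0],[0,0,0],0],[[-0.055,0,0],[0,0,0],0],[[-0.055,0.002,0],[0,0,0],0],[[-0.055,0,0],[0,0,0],0],[[0,0,0.05],[0,0,0],0],[[0,0,0.03],[0,0,0],0],[[0,0,0.015],[0,0,0],0],[[0,0,0],[0,0,0],0]]'

```text
t: 13.65
tool_pos: [0.4822, 0.067, 0.094]
eef_rot: [[0.093, 0.996, -0.001], [0.996, -0.093, 0.0], [-0.0, -0.001, -1.0]]
ft_force: [-0.3, 0.6, 1.1]
grip_width: 0.001
grasp_force: 0.0
```

>>> drive_tool --steps '[[[0,0,0.003],[0,0,0],0],[[0,0,0.003],[0,0,0],0],[[0,0,0.002],[0,0,0],0],[[0,0,0],[0,0,0],0]]'

```text
t: 14.15
tool_pos: [0.4826, 0.0673, 0.0864]
eef_rot: [[0.092, 0.996, 0.0], [0.996, -0.092, -0.0], [-0.0, 0.0, -1.0]]
ft_force: [0.5, -0.7, -0.8]
grip_width: -0.002
grasp_force: 0.0
```

>>> drive_tool --steps '[[[0,0,0.001],[0,0,0],0],[[0,0,0.001],[0,0,0],0],[[0,0,0],[0,0,0],0]]'

```text
t: 14.52
tool_pos: [0.4825, 0.0672, 0.0842]
eef_rot: [[0.092, 0.996, -0.0], [0.996, -0.092, 0.0], [0.0, -0.0, -1.0]]
ft_force: [0.2, -0.5, 0.5]
grip_width: -0.003
grasp_force: 0.0
```

>>> drive_tool --steps '[[[0,0,0.001],[0,0,0],0],[[0,0,0],[0,0,0],0]]'

```text
t: 14.78
tool_pos: [0.4826, 0.0672, 0.084]
eef_rot: [[0.093, 0.996, -0.0], [0.996, -0.093, -0.0], [-0.0, 0.0, -1.0]]
ft_force: [-4.2, -1.3, 10.0]
grip_width: 0.002
grasp_force: 4.7
```

>>> drive_tool --steps '[[[0,0,0.001],[0,0,0],0],[[0,0,0],[0,0,0],0]]'

```text
t: 15.02
tool_pos: [0.4827, 0.0673, 0.0838]
eef_rot: [[0.093, 0.996, 0.0], [0.996, -0.093, -0.001], [-0.001, 0.0, -1.0]]
ft_force: [-8.7, -1.0, 21.2]
grip_width: -0.002
grasp_force: 10.4
```

>>> drive_tool --steps '[[[0,0,-0.0007],[0,0,0],0],[[0,0,0],[0,0,0],0],[[0,0,0],[0,0,0],0],[[0,0,0],[0,0,0],0],[[0,0,0],[0,0,0],0]]'

```text
t: 15.65
tool_pos: [0.4827, 0.0673, 0.084]
eef_rot: [[0.093, 0.996, 0.0], [0.996, -0.093, -0.001], [-0.001, 0.0, -1.0]]
ft_force: [-4.5, -0.4, 12.6]
grip_width: 0.002
grasp_force: 6.4
```

```bash
python3 - <<'E'
from h import *
for n in('top','side'):
    s=snap(n);cr,wr,z,k=fit(s)
    print(n,'crate',np.round(cr[0],1),cr[1],round(cr[2],2),z,'wedge',wr[1],k,[ff(p/1000) for p in cv2.boxPoints(wr)])
    P=cloud(s);m=(abs(P[...,2]-.084)<.006)&(P[...,0]>.45)&(P[...,0]<.7)&(abs(P[...,1]+.03)<.08)
    p=P[m];print('tilt deg',np.degrees(np.linalg.lstsq(np.c_[p[:,:2],np.ones(len(p))],p[:,2],rcond=None)[0][:2]))
    print([(round(d['confidence'],2),ff(world(s,*d['centre'],.011))) for d in arm.spot_point(n,'wedge_back')])
st=arm.state();print(ff(st['tool_pos']),st['tool_pos'],st['ft_force'])
E
```

```text
top crate [579.9 -23.6] (190.2989044189453, 260.368896484375) 84.53 0.0841778964515498 wedge (0.0, 0.0) 0 [array([-474.5, -106.7]), array([-474.5, -106.7]), array([-474.5, -106.7]), array([-474.5, -106.7])]
tilt deg [ 0.01154593 -0.12947547]
[(0.95, array([ 263.3, -244.1])), (0.7, array([-152.9,  405.4]))]
side crate [580.1 -20.1] (196.97821044921875, 263.0370788574219) 84.49 0.08367089767653813 wedge (107.3336410522461, 53.96266174316406) 378 [array([-22.5, -23.8]), array([ 31.4, -23.8]), array([31.5, 83.5]), array([-22.5,  83.5])]
tilt deg [ 0.019634   -0.08544892]
[(0.81, array([-157.2,  410.4])), (0.68, array([ 7.6, 72.1])), (0.39, array([ 262.6, -237.3]))]
[-0.1  4.9] [0.48265741 0.06728385 0.08393631] [-5.8138075  -1.47054544 11.81596233]
```

The box is level within about 0.1° and hasn't moved, the wedge is in place, and the press is holding at about 12 N without dipping. I'm handing it in.

```bash
python3 -c "
from plant import arm
print(arm.sign_off())"
```

```text
the job is handed in; nothing more can be done
None
```

I handed the job in after about 16 s of robot time, with the wedge snug under the short foot, the box level within about 0.1° and unmoved, and a steady press of about 12 N on its corner without it dipping; the judge's verdict was not shown.

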